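# Clamp the bench pin with the cam lever

### The job

Put the notched wooden bench pin into its holder, tail first and lying flat between the jaws, and push it gently home until it bears on the end stop. Let go of it, then swing the holder's cam lever round until it snaps over centre and clamps the pin; do not force the lever, the stop or the jaws, leave the other things on the bench where they are, and finish clear of everything.

Things in the scene. Friction and masses are not known exactly. Their poses are not given: they have to be found in the camera images.
- bench_pin: a light hardwood block 150 long (x) x 46 wide (y) x 18 thick (z) mm, 90 g, lying flat. Origin: centre of its underside. Its +x end is the plain square tail that goes into the holder; its -x end has a stepped notch 35 mm deep between two prongs and stays outside. Solid, good to grasp across y, from x = -40 to +75 mm. The offcut, the other wood on the bench, is shorter and has no notch
- pin_tail (a point): centre of the pin's tail face: 75 mm from the pin's origin along its +x, 9 mm above its underside
- holder: the pin's holder, a clamp fixed to the bench. Origin: under its grey base plate, on the channel's line; +x is the way the pin goes in, +y the lever's side. Base plate x -27 to +80, y -45 to +110 mm, with a 36 mm wide tongue to x = -91; its top, z = 20, is the channel's floor, open above and in front. Fixed jaw: face at y = -23, x -25 to +25, top at z = 41 mm. A clamped pin lies against it, its middle at y = 0
- pad_mid (a point): middle of the face of the sprung pad, 40 mm long (along the holder's x), z = 21.5 to 39.5 mm, that the lever's cam pushes towards the fixed jaw. Open, it stands at the holder's y = +30 mm, so a 46 mm pin has 7 mm of play; the cam can move it 14 mm and it then squeezes the pin with about 60 N. Guide rails beside it, z up to 30 mm, at y = 34 to 56 mm
- stop_middle (a point): middle of the end stop's range, fixed in the holder at x = 22 mm, y = 0, z = 31.5 mm. The stop closes the channel's rear: a rubber-faced block 30 mm wide, z = 23 to 40 mm, its face set anywhere within 16 mm before or behind this point; the setting differs each time, is not measured and has to be felt. Its cushion gives 1 mm for each 5 N and recovers; over 10 N spoils it
- lever (a joint): cam lever about its upright pivot, rad: 0 = open, bar along the holder's +y; grows counter-clockwise from above, the bar swinging to the holder's -x, to its end at 1.55. Below 0.4 it is loose and stays put. With a pin inside it stiffens from 0.4, takes up to 10 N pushed squarely 70 mm from the pivot, springs back if let go before centre (1.25), then snaps by itself to 1.55. Over 25 N harms it
- lever_pivot (a point): the lever's pivot, at the holder's x = 0, y = 80, z = 52 mm, the mid height of the lever's bar. Bar: 14 mm wide, z = 46 to 58 mm, reaching 97 mm from the pivot. Under it, around the pivot, turns a steel eccentric, z = 22 to 45 mm, that comes out to 31 mm from the pivot, on the open lever towards the holder's -x
- lever_knob (a point): top centre of the upright black knob near the end of the lever's bar, 95 mm from the pivot, 88 mm above the bench; the knob is a round post 18 mm in diameter and stands 30 mm above the bar
- offcut: bystander: plain wood offcut 80 x 45 x 18 mm, no notch; origin at its underside's centre
- charcoal: bystander: black charcoal block 70 x 100 x 35 mm; origin at its underside's centre
- bench_block: bystander: square steel block 65 x 65 x 22 mm; origin at its underside's centre
- hammer: bystander: hammer 220 mm long lying along its x; origin at its middle
- jar: bystander: open glass jar, 64 mm across, 80 mm high; origin at its underside's centre
- pliers: bystander: small pliers 140 mm long, 10 mm high, lying along their x; origin at the rivet
- tweezers: bystander: steel tweezers 120 mm long, 4 mm high, lying along their x; origin at their middle
Not all that is in view belongs to the job. Leave any blue, orange or yellow look-alike of the bench_pin alone.

How it is judged:
On the way, in this order (a step that is already met when the one before it is completed fails the run):
1. the pin lies in the holder and bears on the end stop, the lever still open (horizontal distance between pin_tail and stop_face_c0 below 0.0095 m and contact force between bench_pin and stop_face_c0 above 0.3 N and value of joint lever below 0.5 rad), for 0.05 s.
2. the pin is let go, still home, the lever still open (horizontal distance between pin_tail and stop_face_c0 below 0.0095 m and contact force between the fingers and bench_pin below 0.1 N and z of bench_pin in the frame of holder below 0.023 m and value of joint lever below 0.5 rad), for 0.1 s.
3. the lever is past centre and on its end stop (value of joint lever above 1.45 rad), for 0.2 s.
At the end, for the whole second after the job is handed in: The lever is beyond 1.45 rad and stays there, the pad presses the pin with more than 20 N, and the pin lies at rest, flat on the channel's floor (within 3 mm, 0.05 rad), square against the fixed jaw (4 mm, 0.04 rad), its tail within about 2.5 mm of the end stop (horizontal distance between pin_tail and stop_face_c0 below 0.0065 m and value of joint lever above 1.45 rad and contact force between bench_pin and pad_c0 above 20 N and z of bench_pin in the frame of holder between 0.017 and 0.023 m and y of pin_tail in the frame of holder between -0.004 and 0.004 m and angle between the x axis of bench_pin and the x axis of holder, either way round below 0.04 rad and angle between bench_pin's own z axis and vertical below 0.05 rad and linear speed of bench_pin below 0.02 m/s); the robot touches nothing.
It fails at once if the end stop is pushed with more than 10 N (contact force between bench_pin and stop_face_c0 above 10 N).
It fails at once if the fingers force the lever or the holder with more than 25 N (contact force between the fingers and holder above 25 N).
It fails at once if a bystander is shifted by more than 30 mm (distance of any of offcut, charcoal, bench_block, hammer, jar, pliers, tweezers from where it was at the start of the episode above 0.03 m).
It also fails if it takes over 72 s, if anything falls off the work surface, if the arm or the gripper's body presses on something with over 40 N, if the wrist force passes 120 N, or if a joint passes its speed limit or range.

### The arm

A 7-joint arm with a two-finger parallel gripper is mounted at the origin on the work surface. World frame = base frame: x ahead of the robot, y to its left, z up, the work surface at z = 0. Lengths are in m, angles in rad, forces in N, time in s.
With the tool pointing down it reaches from about 0.425 to 0.95 m from the base axis. Payload 4.7 kg.
Tool frame: the origin (TCP) lies on the mounting face of the last link; the fingertips stand 173 mm ahead of it and the grasp point (between the pads) lies 155 mm ahead of it; z points along the fingers, y is the line along which they close (so a half turn about z gives the same grasp; the last joint's range is limited). The gripper opens to 85 mm and grips with 20 to 120 N. Pads are 22 mm wide; open, the fingers measure 114 mm over their backs; the gripper's body (76 mm by 85 mm) begins 54 mm behind the grasp point. The pads swing forward as they close: fully open they stand 13 mm farther back than shut.
Start: joints at [-1.207, 0.469, -0.049, 1.532, 0.024, 1.141, -0.082], TCP at [0.258, 0.624, 0.405] pointing down, gripper open.
Joint ranges: [-2.59, 2.59], [-0.33, 1.99], [-1.39, 1.29], [0.1, 2.45], [-1.04, 4.18], [0.21, 1.99], [-2.66, 2.66]. Speed limits (rad/s): [2.57, 2.57, 3.14, 3.14, 3.14, 3.14, 3.14].

### API

Orientations are given as [roll, pitch, yaw] about the fixed x, y, z axes, in that order (R = Rz(yaw) Ry(pitch) Rx(roll)).
In Python, from rig import get_state, snapshot, get_calibration, sign_off gives the robot as it stands.
- The arm moves only by the tool carry_out, never from a script. Its argument "steps" is a list of rows, each an object of numbers: "dx", "dy", "dz": the shift along the tool's x, y, z normalised to -1 to 1, where 1 is 20 cm; "yaw": the turn about the tool's z normalised to -1 to 1, where 1 is 45 degrees; "hand": the opening, from 0 (shut) to 1 (fully open). A call has exactly 5 rows; each row is the pose to reach, as a shift and turn from the pose commanded when the call began, along the tool's axes at that moment; what a row does not reach only later rows make up. A row lasts 1/10 s, in which the tool goes at most 50 mm and 8.59 degrees, less where a joint would pass 70% of its speed; a pose out of reach is approached as far as the arm can. A call with a number of a shift or a turn outside -1 to 1 is refused whole. A call with a gripper value outside its range is refused whole. The fingers move at their own pace and stop on an object; "newtons" is the grip in N (left out, the last holds). Time passes only in rows, so rows that repeat a pose let the fingers close, or fill a call up. It gives the time, the measured TCP pose, the force, the opening and the grip force at its end, in the units of the state.
- get_state(): the state, without advancing time (a new reading comes with each control period).
- snapshot(name): name is "scene" or "top"; returns (picture, depth): 420x560x3 uint8, blue, green, red; 420x560 float32, m along the optical axis (not along the pixel's ray), 0 where there is no reading.
- get_calibration(name): a dict with "mtx" (3x3 intrinsics, pixels), "R" (3x3) and "t" (3): a world point X has camera coordinates R X + t. Camera axes: x right, y down, z forward; pixel columns grow to the right and rows downward; lengths in m; the calibration is good to about 2 mm. A picture is of the moment at which its call begins. get_calibration takes no time and is no camera call.
- sign_off(): hands the job in; it is judged then, once.
The state is a dict: "t": time; "qpos": joint angles; "joint_velocities": joint speeds; "tau": joint torques, N m; "ee_pos": TCP position; "eef_rot": TCP orientation; "ft_force": force on the tool from outside, world axes, zero at the start; "torque": the same for the moment, N m; "finger_gap": finger opening in m; "grasp_force": force on a finger pad.
Only numpy, scipy, OpenCV 4.12 (cv2) and the standard library are available. Lean on these libraries where they do the work, as an engineer would, in place of code of your own. Each camera call takes 0.05 s, during which the arm holds its last target. There are 200 camera calls.

## Working session

There is one attempt and no reset: what is moved stays moved. The work goes in short steps, Python scripts to look and compute and a tool call to move; the robot and the scene stay as the last step left them, time stands still between calls to the robot, and variables do not carry over. Pictures are saved under pics/ and viewed, at most 10 in all, crops included, and the job is handed in when it is done.

Besides the shell and the picture viewer there is one more tool, called after "Request:" as name([rows], argument=value, ...), one row to a line, values as JSON. carry_out: Moves the arm, as the interface text tells. Its arguments: {"type":"object","properties":{"steps":{"type":"array"},"newtons":{"type":"number"}},"required":["steps"]}

```bash
mkdir -p pics
python3 - <<'E'
from rig import *
import cv2,numpy as np
s=get_state();print({k:np.round(v,3).tolist() for k,v in s.items()})
for n in("scene","top"):
    p,d=snapshot(n);cv2.imwrite(f"pics/{n}0.png",p);np.savez(f"{n}0.npz",p=p,d=d)
    c=get_calibration(n);print(n,c, (-c["R"].T@c["t"]).round(3))
E
```

```text
{'t': 0.0, 'qpos': [-1.207, 0.469, -0.049, 1.534, 0.024, 1.141, -0.082], 'joint_velocities': [-0.001, -0.001, 0.001, -0.0, 0.0, 0.0, -0.001], 'tau': [-0.0, -51.03, -0.046, -23.771, 0.011, 0.008, -0.0], 'ee_pos': [0.258, 0.623, 0.404], 'eef_rot': [-3.14, 0.0, 2.749], 'ft_force': [0.562, -0.955, 0.935], 'torque': [-0.028, 0.029, -0.005], 'grasp_force': 0.0, 'finger_gap': 0.085}
scene {'mtx': array([[485.3061839 ,   0.        , 279.6114907 ],
       [  0.        , 485.3061839 , 203.88042963],
       [  0.        ,   0.        ,   1.        ]]), 'R': array([[ 0.29170632,  0.95649843, -0.00426339],
       [ 0.78507945, -0.24196957, -0.57017627],
       [-0.54640432,  0.16297692, -0.82151131]]), 't': array([-0.12562916, -0.41828727,  1.67832705])} [ 1.282 -0.255  1.14 ]
top {'mtx': array([[395.79193316,   0.        , 279.80372312],
       [  0.        , 395.79193316, 208.76756587],
       [  0.        ,   0.        ,   1.        ]]), 'R': array([[ 0.01429736, -0.99986495, -0.00810347],
       [-0.98689693, -0.01280836, -0.16084274],
       [ 0.16071723,  0.01029691, -0.98694678]]), 't': array([-0.06754578,  0.58321141,  1.13313627])} [ 0.394 -0.072  1.212]
```

View pics/top0.png

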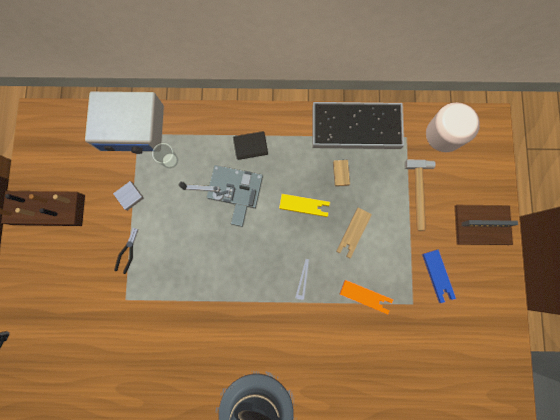

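View pics/scene0.png

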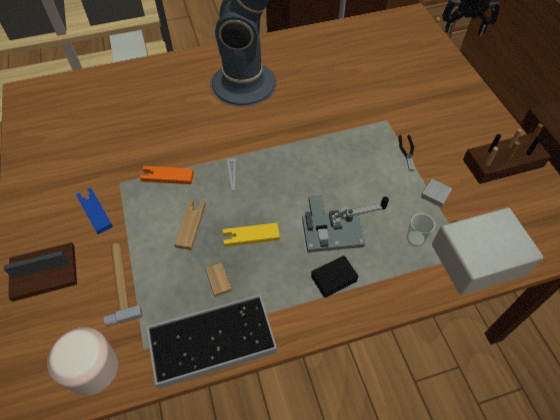

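The top view shows the wood pieces and their look-alikes:
- The notched plain pin is at (353,232), with its notch end at (346,252) and tail at (360,212).
- The offcut at (341,172) is short with no notch.
- The coloured look-alikes are yellow (304,205), orange (366,296) and blue (438,275).
- The hammer handle is at (420,200).

I choose (353,232). The holder is at (237,190), with its tongue towards the robot and its lever to the left, the knob at (183,186).

```bash
cat > h.py <<'E'
import numpy as np,cv2
from rig import *
def ray(n,uv,z):
    c=get_calibration(n);uv=np.atleast_2d(np.asarray(uv,float));o=-c["R"].T@c["t"]
    d=np.c_[uv,np.ones(len(uv))]@np.linalg.inv(c["mtx"]).T@c["R"]
    return o+d*((z-o[2])/d[:,2])[:,None]
def cloud(n,d):
    c=get_calibration(n);v,u=np.indices(d.shape);P=np.stack([u*d,v*d,d],-1)@np.linalg.inv(c["mtx"]).T
    return (P-c["t"])@c["R"]
def proj(n,X):
    c=get_calibration(n);q=(np.atleast_2d(X)@c["R"].T+c["t"])@c["mtx"].T;return q[:,:2]/q[:,2:]
def rect(P):
    (c,s,a)=cv2.minAreaRect((P[:,:2]*1000).astype(np.float32));return np.round(c,1),np.round(s,1),round(a,1)
E
python3 - <<'E'
from h import *
for n,wr,hr in(("top",(325,195,60,70),(170,155,110,80)),("scene",(165,190,50,70),(290,185,110,75))):
    f=np.load(n+"0.npz");p,d=f["p"],f["d"];W=cloud(n,d);hsv=cv2.cvtColor(p,cv2.COLOR_BGR2HSV)
    x,y,w,h=wr;m=np.zeros(d.shape,np.uint8);m[y:y+h,x:x+w]=((hsv[...,1]>70)&(hsv[...,0]<25)&(hsv[...,2]>90))[y:y+h,x:x+w]
    k,l,st,_=cv2.connectedComponentsWithStats(m);i=1+st[1:,4].argmax();m=l==i;v,u=np.nonzero(m)
    print(n,"pin",st[i],"z",np.percentile(W[m][:,2],[10,50,90]).round(4))
    R=ray(n,np.c_[u,v],.018);print("rect",rect(R),"mean",R.mean(0).round(4))
    x,y,w,h=hr;sub=W[y:y+h,x:x+w];v,u=np.indices((h,w))
    s=(np.abs(sub[...,2]-.02)<.004);print("plate n",s.sum(),rect(sub[s]))
    kn=(sub[...,2]>.075)&(sub[...,2]<.1);print("knob n",kn.sum(),sub[kn].mean(0).round(4),"px",u[kn].mean()+x,v[kn].mean()+y)
    bar=(np.abs(sub[...,2]-.058)<.004);print("bar",bar.sum(),rect(sub[bar]))
    np.save(n+"_h.npy",sub)
p=np.load("top0.npz")["p"]
a=cv2.resize(p[155:235,170:280],None,fx=5,fy=5,interpolation=2);b=cv2.resize(p[195:265,325:385],None,fx=4,fy=4,interpolation=2)
q=np.load("scene0.npz")["p"];c=cv2.resize(q[180:260,290:400],None,fx=5,fy=5,interpolation=2)
o=np.zeros((600,800,3),np.uint8);o[:400,:550]=a;o[:280,555:795]=b;cv2.imwrite("pics/c1.png",o);cv2.imwrite("pics/c2.png",c)
E
```

```text
top pin [337 208  35  50 726] z [0.013  0.0166 0.02  ]
rect (array([ 520.1, -283.7]), array([ 47.5, 150.9]), 63.5) mean [ 0.5243 -0.2858  0.018 ]
plate n 1323 (array([687.2,  95.4]), array([342.4, 205.4]), 48.1)
knob n 42 [0.6648 0.2362 0.0838] px 179.1904761904762 178.35714285714286
bar 141 (array([668., 209.]), array([173.9,  61. ]), 55.0)
scene pin [174 199  32  51 833] z [0.0114 0.0176 0.0207]
rect (array([ 524.9, -284.9]), array([ 51.8, 157.2]), 63.6) mean [ 0.5288 -0.2867  0.018 ]
plate n 1503 (array([627.9,  87.2]), array([155.5, 173.8]), 79.2)
knob n 48 [0.6489 0.2259 0.084 ] px 384.5833333333333 199.58333333333334
bar 172 (array([644.5, 177.9]), array([111.2,  17.5]), 85.7)
```

View pics/c1.png

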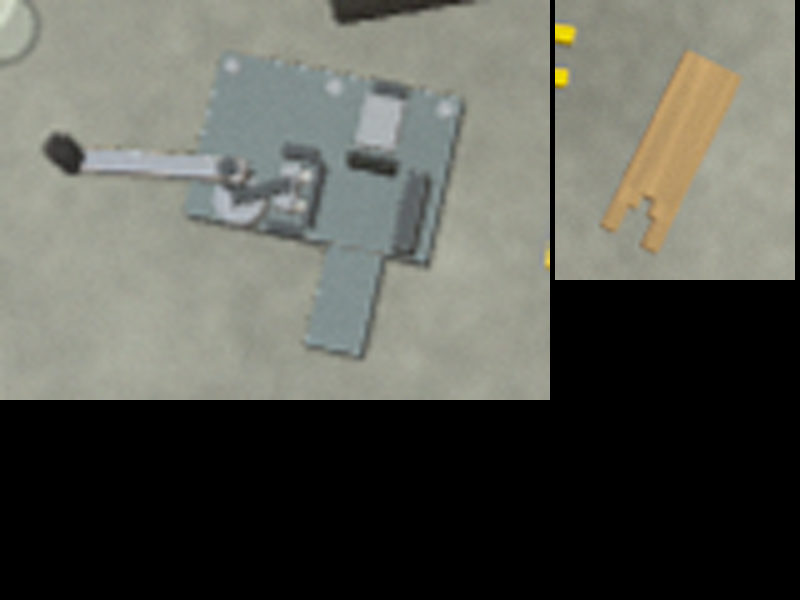

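View pics/c2.png

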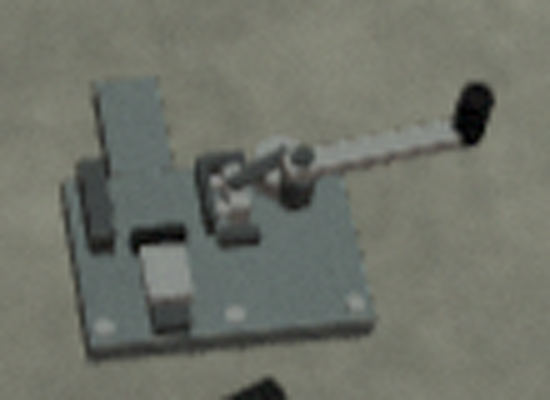

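The crops confirm the plain wooden notched pin: tail edge at crop (690,50)–(740,75), prongs at (602,225) and (660,252). The holder's corners, tongue, dark stop face (372,160) and knob (60,149) are clear in the top crop, and again in the scene crop. I'll fit the holder frame from the plate corners in both views.

```bash
cat >> h.py <<'E'
T=lambda a:np.array(a,float)/5-.4+[170,155]
S=lambda a:np.array(a,float)/5-.4+[290,180]
def fit(A,B):
    a,b=A.mean(0),B.mean(0);M=(A-a).T@(B-b);th=np.arctan2(M[0,1]-M[1,0],M[0,0]+M[1,1])
    R=np.array([[np.cos(th),-np.sin(th)],[np.sin(th),np.cos(th)]]);return th,b-R@a,R
E
python3 - <<'E'
from h import *
top=ray("top",T([[222,52],[463,99],[430,263],[187,213],[304,347],[362,357]]),.02)[:,:2]
tm=np.array([[80,110],[80,-45],[-27,-45],[-27,110],[-91,18],[-91,-18]])/1e3
sc=ray("scene",S([[372,320],[88,347],[62,183],[95,80],[157,80]]),.02)[:,:2]
sm=np.array([[80,110],[80,-45],[-27,-45],[-91,-18],[-91,18]])/1e3
for n,A,B in(("top",tm,top),("scene",sm,sc),("both",np.r_[tm,sm],np.r_[top,sc])):
    th,t,R=fit(A,B);print(n,th.round(4),t.round(4),"res mm",((B-A@R.T-t)*1e3).round(1).tolist())
H=lambda p:((p[:,:2]-t)@R*1e3).round(1)
print("knob",H(ray("top",T([60,149]),.088)),H(ray("scene",S([483,94]),.088)))
print("stop front top edge",H(ray("top",T([[348,168],[395,176],[350,150],[398,158]]),.04)),H(ray("scene",S([[133,230],[185,228],[133,250],[185,243]]),.04)))
print("jaw top",H(ray("top",T([[412,170],[395,243]]),.041)))
b=lambda a:(np.array(a,float)-[555,0])/4-.375+[325,195]
P=ray("top",b([[690,50],[740,75],[660,252],[602,225]]),.018);print("pin",P[:,:2].round(4).tolist())
c=P.mean(0);ax=(P[:2].mean(0)-P[2:].mean(0));print(c,np.linalg.norm(ax),np.arctan2(ax[1],ax[0]),np.linalg.norm(P[0]-P[1]))
print("jar px165,155 ->",H(ray("top",[[165,158]],.04)),"charcoal",H(ray("top",[[250,146]],.035)))
E
```

```text
top -0.1882 [0.6262 0.0543] res mm [[-1.6, -0.1], [-0.8, 1.6], [1.1, -0.5], [1.3, -2.8], [-0.5, 0.9], [0.6, 0.9]]
scene -0.1953 [0.6283 0.0535] res mm [[-2.0, -1.6], [-0.7, 1.0], [2.0, -0.0], [-1.3, 1.1], [2.0, -0.5]]
both -0.1904 [0.6271 0.054 ] res mm [[-2.8, 0.5], [-1.6, 2.1], [0.2, -0.2], [0.1, -2.4], [-1.5, 1.1], [-0.3, 1.0], [-0.4, -2.6], [0.1, 0.2], [3.0, -0.4], [-0.2, 1.1], [3.4, -0.6]]
knob [[-14.6 173.3]] [[-11.8 176.8]]
stop front top edge [[ 17.2  13.9]
 [ 18.1 -15.1]
 [ 28.4  15.1]
 [ 29.4 -14.5]] [[ 22.9 -13.4]
 [ 24.6  14.4]
 [ 35.3 -15.3]
 [ 34.   12.9]]
jaw top [[ 23.7 -24.5]
 [-22.2 -24.1]]
pin [[0.597, -0.2991], [0.5782, -0.3367], [0.4435, -0.274], [0.463, -0.2308]]
[ 0.52041958 -0.28513455  0.018     ] 0.14943485189652536 -0.45360004871923304 0.04208294463213983
jar px165,155 -> [[ 63.8 258. ]] charcoal [[155.1  11.2]]
```

Request:
carry_out([
  {"dx": -0.2, "dy": -0.1, "dz": 0, "yaw": 0, "hand": 1},
  {"dx": -0.4, "dy": -0.2, "dz": 0, "yaw": 0, "hand": 1},
  {"dx": -0.6, "dy": -0.3, "dz": 0, "yaw": 0, "hand": 1},
  {"dx": -0.8, "dy": -0.4, "dz": 0, "yaw": 0, "hand": 1},
  {"dx": -1, "dy": -0.5, "dz": 0, "yaw": 0, "hand": 1},
])

```text
t: 0.6
ee_pos: [0.4057, 0.453, 0.4043]
eef_rot: [-3.141, -0.0, 2.749]
ft_force: [0.7, 0.0, -0.0]
finger_gap: 0.0854
grasp_force: 0.0
```

Request:
carry_out([
  {"dx": -0.15, "dy": -0.2, "dz": 0, "yaw": 0, "hand": 1},
  {"dx": -0.3, "dy": -0.4, "dz": 0, "yaw": 0, "hand": 1},
  {"dx": -0.45, "dy": -0.6, "dz": 0, "yaw": 0, "hand": 1},
  {"dx": -0.6, "dy": -0.8, "dz": 0, "yaw": 0, "hand": 1},
  {"dx": -0.75, "dy": -1, "dz": 0, "yaw": 0, "hand": 1},
])

```text
t: 1.1
ee_pos: [0.4669, 0.2103, 0.4045]
eef_rot: [-3.141, -0.0, 2.749]
ft_force: [0.2, -0.5, -0.4]
finger_gap: 0.0857
grasp_force: 0.0
```

Request:
carry_out([
  {"dx": -0.15, "dy": -0.2, "dz": 0, "yaw": 0, "hand": 1},
  {"dx": -0.3, "dy": -0.4, "dz": 0, "yaw": 0, "hand": 1},
  {"dx": -0.45, "dy": -0.6, "dz": 0, "yaw": 0, "hand": 1},
  {"dx": -0.6, "dy": -0.8, "dz": 0, "yaw": 0, "hand": 1},
  {"dx": -0.75, "dy": -1, "dz": 0, "yaw": 0, "hand": 1},
])

```text
t: 1.6
ee_pos: [0.5288, -0.0317, 0.4046]
eef_rot: [3.141, -0.0, 2.749]
ft_force: [1.3, -0.2, -0.1]
finger_gap: 0.0854
grasp_force: 0.0
```

Request:
carry_out([
  {"dx": -0.06, "dy": -0.2, "dz": 0, "yaw": 0, "hand": 1},
  {"dx": -0.12, "dy": -0.4, "dz": 0, "yaw": 0, "hand": 1},
  {"dx": -0.18, "dy": -0.6, "dz": 0, "yaw": 0, "hand": 1},
  {"dx": -0.24, "dy": -0.8, "dz": 0, "yaw": 0, "hand": 1},
  {"dx": -0.3, "dy": -1, "dz": 0, "yaw": 0, "hand": 1},
])

```text
t: 2.1
ee_pos: [0.5072, -0.2389, 0.4044]
eef_rot: [3.141, -0.001, 2.749]
ft_force: [0.4, -0.7, -0.3]
finger_gap: 0.0853
grasp_force: 0.0
```

Request:
carry_out([
  {"dx": -0.038, "dy": -0.178, "dz": 0.2, "yaw": 0.083, "hand": 1},
  {"dx": -0.038, "dy": -0.178, "dz": 0.4, "yaw": 0.083, "hand": 1},
  {"dx": -0.038, "dy": -0.178, "dz": 0.6, "yaw": 0.083, "hand": 1},
  {"dx": -0.038, "dy": -0.178, "dz": 0.8, "yaw": 0.083, "hand": 1},
  {"dx": -0.038, "dy": -0.178, "dz": 1, "yaw": 0.083, "hand": 1},
])

```text
t: 2.6
ee_pos: [0.5009, -0.2731, 0.2029]
eef_rot: [3.142, -0.0, 2.683]
ft_force: [0.9, -0.2, 0.9]
finger_gap: 0.0853
grasp_force: 0.0
```

Request:
carry_out([
  {"dx": 0, "dy": 0, "dz": 0.05, "yaw": 0, "hand": 1},
  {"dx": 0, "dy": 0, "dz": 0.1, "yaw": 0, "hand": 1},
  {"dx": 0, "dy": 0, "dz": 0.132, "yaw": 0, "hand": 1},
  {"dx": 0, "dy": 0, "dz": 0.132, "yaw": 0, "hand": 1},
  {"dx": 0, "dy": 0, "dz": 0.132, "yaw": 0, "hand": 1},
])

```text
t: 3.1
ee_pos: [0.5017, -0.2735, 0.1795]
eef_rot: [3.141, 0.002, 2.684]
ft_force: [-0.5, -0.7, 1.0]
finger_gap: 0.0855
grasp_force: 0.0
```

Request:
carry_out([
  {"dx": 0, "dy": 0, "dz": 0, "yaw": 0, "hand": 0.3},
  {"dx": 0, "dy": 0, "dz": 0, "yaw": 0, "hand": 0.3},
  {"dx": 0, "dy": 0, "dz": 0, "yaw": 0, "hand": 0.3},
  {"dx": 0, "dy": 0, "dz": 0, "yaw": 0, "hand": 0.3},
  {"dx": 0, "dy": 0, "dz": 0, "yaw": 0, "hand": 0.3},
], newtons=25)

```text
t: 3.6
ee_pos: [0.5014, -0.2734, 0.179]
eef_rot: [3.141, 0.001, 2.683]
ft_force: [-1.6, 0.2, 6.5]
finger_gap: 0.0455
grasp_force: 25.7
```

Request:
carry_out([
  {"dx": 0, "dy": 0, "dz": -0.05, "yaw": 0, "hand": 0.3},
  {"dx": 0, "dy": 0, "dz": -0.2, "yaw": 0, "hand": 0.3},
  {"dx": 0, "dy": 0, "dz": -0.4, "yaw": 0, "hand": 0.3},
  {"dx": 0, "dy": 0, "dz": -0.6, "yaw": 0, "hand": 0.3},
  {"dx": 0, "dy": 0, "dz": -0.6, "yaw": 0, "hand": 0.3},
])

```text
t: 4.1
ee_pos: [0.5025, -0.2745, 0.3039]
eef_rot: [3.141, 0.011, 2.683]
ft_force: [0.6, -0.5, -0.8]
finger_gap: 0.0452
grasp_force: 26.0
```

Request:
carry_out([
  {"dx": 0.07, "dy": 0.14, "dz": 0, "yaw": 0, "hand": 0.3},
  {"dx": 0.15, "dy": 0.3, "dz": 0, "yaw": 0, "hand": 0.3},
  {"dx": 0.24, "dy": 0.46, "dz": 0, "yaw": 0, "hand": 0.3},
  {"dx": 0.32, "dy": 0.62, "dz": 0, "yaw": 0, "hand": 0.3},
  {"dx": 0.41, "dy": 0.79, "dz": 0, "yaw": 0, "hand": 0.3},
])

```text
t: 4.6
ee_pos: [0.4968, -0.094, 0.2979]
eef_rot: [-3.141, -0.001, 2.683]
ft_force: [0.4, -0.9, -1.1]
finger_gap: 0.0455
grasp_force: 26.0
```

Request:
carry_out([
  {"dx": 0.1, "dy": 0.2, "dz": 0, "yaw": -0.1, "hand": 0.3},
  {"dx": 0.2, "dy": 0.4, "dz": 0, "yaw": -0.2, "hand": 0.3},
  {"dx": 0.3, "dy": 0.6, "dz": 0, "yaw": -0.3, "hand": 0.3},
  {"dx": 0.405, "dy": 0.79, "dz": 0, "yaw": -0.341, "hand": 0.3},
  {"dx": 0.405, "dy": 0.79, "dz": 0, "yaw": -0.341, "hand": 0.3},
])

```text
t: 5.1
ee_pos: [0.4938, 0.089, 0.2978]
eef_rot: [3.139, -0.002, 2.963]
ft_force: [0.0, -0.5, -0.8]
finger_gap: 0.0452
grasp_force: 26.0
```

```bash
cat >> h.py <<'E'
t0=np.array([.6271,.054]);th0=-.1904
def hold(P):
    R=np.array([[np.cos(th0),-np.sin(th0)],[np.sin(th0),np.cos(th0)]]);return (np.atleast_2d(P)[:,:2]-t0)@R*1e3
E
python3 - <<'E'
from h import *
s=get_state();print(s["t"],s["ee_pos"].round(4),s["eef_rot"].round(4),s["ft_force"].round(2),s["finger_gap"],hold(s["ee_pos"]).round(1))
o=np.zeros((600,800,3),np.uint8)
p,d=snapshot("top");cv2.imwrite("pics/t2.png",p);o[:420,:400]=cv2.resize(p[155:260,170:270],None,fx=4,fy=4,interpolation=2)
q,d=snapshot("scene");cv2.imwrite("pics/s2.png",q);o[:420,400:]=cv2.resize(q[150:255,280:380],None,fx=4,fy=4,interpolation=2)
cv2.imwrite("pics/c3.png",o[:420])
E
```

```text
5.1 [0.4938 0.089  0.2978] [ 3.1387e+00 -1.7000e-03  2.9630e+00] [ 0.04 -0.52 -0.76] 0.04516599236397588 [[-137.6    9.1]]
```

View pics/c3.png

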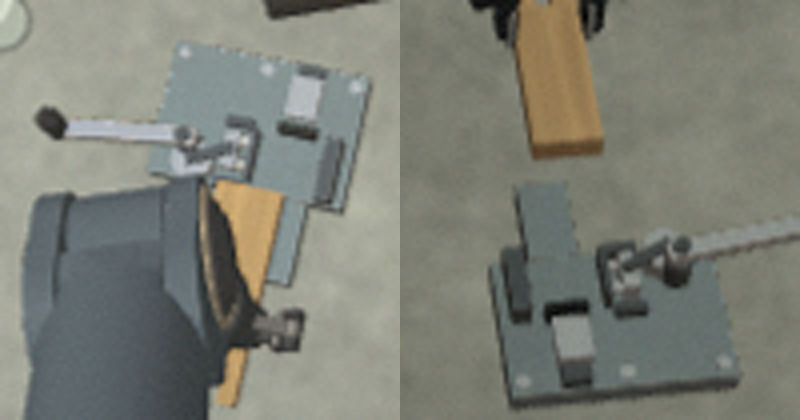

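Both views show the pin held level, tail towards the channel (tail edge in the scene crop at (530,155)–(603,150)). Its line is slightly towards the lever side of the channel.

Request:
carry_out([
  {"dx": 0, "dy": 0, "dz": 0.06, "yaw": 0, "hand": 0.3},
  {"dx": 0, "dy": 0, "dz": 0.12, "yaw": 0, "hand": 0.3},
  {"dx": 0, "dy": 0, "dz": 0.19, "yaw": 0, "hand": 0.3},
  {"dx": 0, "dy": 0, "dz": 0.19, "yaw": 0, "hand": 0.3},
  {"dx": 0, "dy": 0, "dz": 0.19, "yaw": 0, "hand": 0.3},
])

```text
t: 5.7
ee_pos: [0.4945, 0.0814, 0.2596]
eef_rot: [-3.141, -0.001, 2.95]
ft_force: [-0.7, -0.3, -0.6]
finger_gap: 0.0452
grasp_force: 26.0
```

Run:
```python
from h import *
s=get_state();print(s["t"],s["ee_pos"].round(4),s["eef_rot"].round(4),s["ft_force"].round(2),hold(s["ee_pos"]).round(1))
q,d=snapshot("scene");cv2.imwrite("pics/s3.png",q)
zt=s["ee_pos"][2]-.179+.018
hsv=cv2.cvtColor(q,cv2.COLOR_BGR2HSV);m=((hsv[...,1]>80)&(hsv[...,0]<25)&(hsv[...,2]>90)).astype(np.uint8);m[:150]=0;m[230:]=0;m[:,:280]=0;m[:,350:]=0
k,l,st,_=cv2.connectedComponentsWithStats(m);i=1+st[1:,4].argmax();print(st[i],zt)
v,u=np.nonzero(l==i);W=hold(ray("scene",np.c_[u,v],zt))
# left/right edges per row -> lines
rows=[r for r in np.unique(v) ]
L=np.array([[u[v==r].min()-.5,r] for r in rows]);R_=np.array([[u[v==r].max()+.5,r] for r in rows])
for r,a,b in zip(rows[::2],hold(ray("scene",L,zt))[::2],hold(ray("scene",R_,zt))[::2]): print(r,a.round(1),b.round(1))
cv2.imwrite("pics/c4.png",cv2.resize(q[150:255,280:380],None,fx=5,fy=5,interpolation=2))
```

```text
5.7 [0.4945 0.0814 0.2596] [-3.1406e+00 -1.4000e-03  2.9497e+00] [-0.73 -0.3  -0.56] [[-135.3    1.8]]
[307 154  21  44 650] 0.09855338050313288
154 [-176.    13.8] [-174.8   25. ]
156 [-168.8   12.7] [-167.5   23.8]
158 [-163.7   -7.8] [-160.    25.5]
160 [-157.1  -14.4] [-152.8   24.4]
162 [-150.2  -18.1] [-145.7   23.3]
164 [-143.1  -19.1] [-138.3   24.9]
166 [-136.1  -20.1] [-131.3   23.8]
168 [-129.  -21.] [-124.    25.4]
170 [-122.1  -22. ] [-117.    24.3]
172 [-115.1  -23. ] [-110.1   23.2]
174 [-108.2  -23.9] [-103.2   22.1]
176 [-101.1  -22.2] [-96.1  23.8]
178 [-94.3 -23.1] [-89.3  22.7]
180 [-87.5 -24.1] [-82.5  21.6]
182 [-80.8 -25. ] [-75.5  23.2]
184 [-73.8 -23.3] [-68.8  22.1]
186 [-67.1 -24.2] [-61.9  23.7]
188 [-60.5 -25.1] [-55.3  22.7]
190 [-53.7 -23.4] [-48.8  21.6]
192 [-47.1 -24.3] [-41.9  23.2]
194 [-40.6 -25.2] [-35.5  22.1]
196 [-33.3 -18.3] [-29.   21.1]
```

View pics/c4.png

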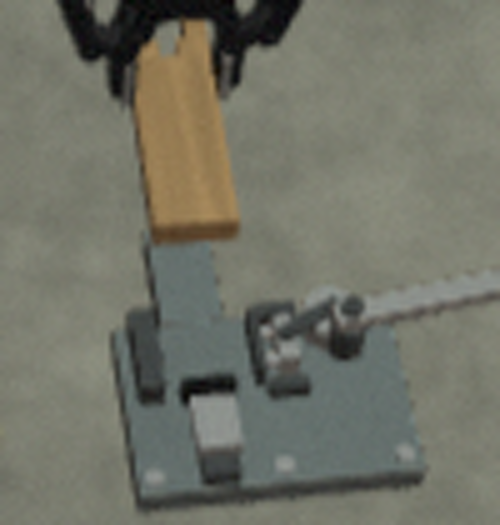

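The pin is level, its tail at crop (155,228)–(238,222), straight ahead of the channel. Its edges run about parallel to the tongue's.

Request:
carry_out([
  {"dx": 0, "dy": 0.006, "dz": 0.08, "yaw": 0, "hand": 0.3},
  {"dx": 0, "dy": 0.006, "dz": 0.16, "yaw": 0, "hand": 0.3},
  {"dx": 0, "dy": 0.006, "dz": 0.22, "yaw": 0, "hand": 0.3},
  {"dx": 0, "dy": 0.006, "dz": 0.26, "yaw": 0, "hand": 0.3},
  {"dx": 0, "dy": 0.006, "dz": 0.283, "yaw": 0, "hand": 0.3},
])

```text
t: 6.25
ee_pos: [0.4949, 0.0834, 0.2033]
eef_rot: [-3.142, -0.0, 2.951]
ft_force: [-0.5, -0.1, -1.1]
finger_gap: 0.0452
grasp_force: 26.0
```

Run:
```python
from h import *
s=get_state();print(s["t"],s["ee_pos"].round(4),s["eef_rot"].round(4),s["ft_force"].round(2),hold(s["ee_pos"]).round(1))
q,d=snapshot("scene");cv2.imwrite("pics/c5.png",cv2.resize(q[180:240,290:360],None,fx=8,fy=8,interpolation=2))
```

```text
6.25 [0.4949 0.0834 0.2033] [-3.1415e+00 -2.0000e-04  2.9512e+00] [-0.5  -0.06 -1.13] [[-135.3    3.8]]
```

View pics/c5.png

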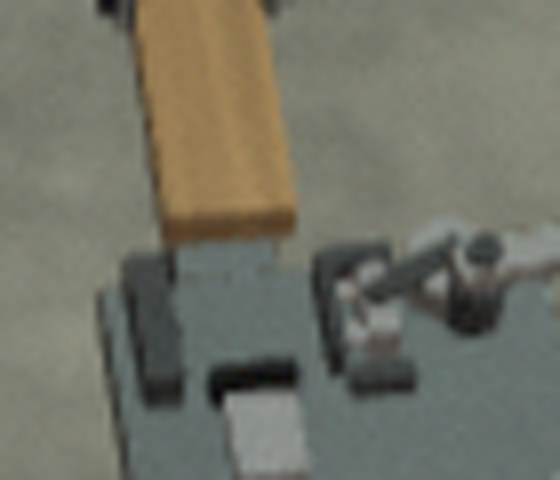

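The tail at (165–296,212) points into the channel. The fixed jaw's edge at (167,255) lines up with the pin's left edge, and the gap to the pad at (313,255) is about 4–5 mm. So I shift about 2.5 mm to the lever side. The stop's dark front is at row 368, about 60 mm ahead.

Request:
carry_out([
  {"dx": 0, "dy": 0.0125, "dz": 0.005, "yaw": 0, "hand": 0.3},
  {"dx": -0.03, "dy": 0.0125, "dz": 0.008, "yaw": 0, "hand": 0.3},
  {"dx": -0.08, "dy": 0.0125, "dz": 0.008, "yaw": 0, "hand": 0.3},
  {"dx": -0.12, "dy": 0.0125, "dz": 0.008, "yaw": 0, "hand": 0.3},
  {"dx": -0.12, "dy": 0.0125, "dz": 0.008, "yaw": 0, "hand": 0.3},
])

```text
t: 6.8
ee_pos: [0.5207, 0.0809, 0.2025]
eef_rot: [3.141, 0.002, 2.95]
ft_force: [-0.7, -0.6, -1.0]
finger_gap: 0.0454
grasp_force: 26.0
```

Request:
carry_out([
  {"dx": -0.04, "dy": 0, "dz": 0, "yaw": 0, "hand": 0.3},
  {"dx": -0.08, "dy": 0, "dz": 0, "yaw": 0, "hand": 0.3},
  {"dx": -0.12, "dy": 0, "dz": 0, "yaw": 0, "hand": 0.3},
  {"dx": -0.12, "dy": 0, "dz": 0, "yaw": 0, "hand": 0.3},
  {"dx": -0.12, "dy": 0, "dz": 0, "yaw": 0, "hand": 0.3},
])

```text
t: 7.3
ee_pos: [0.5425, 0.0767, 0.202]
eef_rot: [-3.142, -0.0, 2.951]
ft_force: [-0.6, -0.3, -0.5]
finger_gap: 0.0452
grasp_force: 26.0
```

Run:
```python
from h import *
s=get_state();print(s["t"],s["ee_pos"].round(4),s["eef_rot"].round(4),s["ft_force"].round(2),hold(s["ee_pos"]).round(1))
q,d=snapshot("scene");cv2.imwrite("pics/c6.png",cv2.resize(q[180:240,290:360],None,fx=8,fy=8,interpolation=2))
```

```text
7.3 [0.5425 0.0767 0.202 ] [-3.1416e+00 -4.0000e-04  2.9512e+00] [-0.57 -0.28 -0.53] [[-87.3   6.3]]
```

View pics/c6.png

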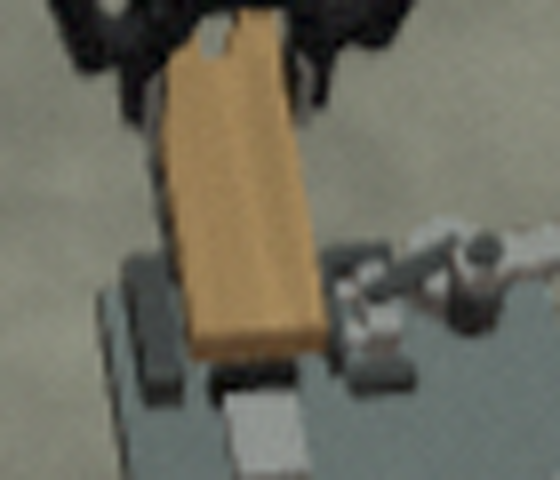

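The pin is inside the channel with its tail top edge at row 330, about 1 cm before the stop. It is close to the pad at (327,330), with about 5 mm to the fixed jaw at (176,330), so I shift back 2 mm while easing forward.

Request:
carry_out([
  {"dx": 0, "dy": -0.004, "dz": 0.003, "yaw": 0, "hand": 0.3},
  {"dx": -0.008, "dy": -0.009, "dz": 0.007, "yaw": 0, "hand": 0.3},
  {"dx": -0.016, "dy": -0.009, "dz": 0.007, "yaw": 0, "hand": 0.3},
  {"dx": -0.025, "dy": -0.009, "dz": 0.007, "yaw": 0, "hand": 0.3},
  {"dx": -0.025, "dy": -0.009, "dz": 0.007, "yaw": 0, "hand": 0.3},
])

```text
t: 7.85
ee_pos: [0.5474, 0.0741, 0.2007]
eef_rot: [3.141, 0.0, 2.951]
ft_force: [-0.2, -0.6, -0.8]
finger_gap: 0.0451
grasp_force: 26.1
```

Request:
carry_out([
  {"dx": -0.0025, "dy": 0, "dz": 0, "yaw": 0, "hand": 0.3},
  {"dx": -0.005, "dy": 0, "dz": 0, "yaw": 0, "hand": 0.3},
  {"dx": -0.005, "dy": 0, "dz": 0, "yaw": 0, "hand": 0.3},
  {"dx": -0.005, "dy": 0, "dz": 0, "yaw": 0, "hand": 0.3},
  {"dx": -0.005, "dy": 0, "dz": 0, "yaw": 0, "hand": 0.3},
])

```text
t: 8.35
ee_pos: [0.548, 0.074, 0.2007]
eef_rot: [3.142, -0.0, 2.951]
ft_force: [0.3, 0.8, -0.5]
finger_gap: 0.0454
grasp_force: 26.1
```

Request:
carry_out([
  {"dx": -0.003, "dy": 0, "dz": 0, "yaw": 0, "hand": 0.3},
  {"dx": -0.006, "dy": 0, "dz": 0, "yaw": 0, "hand": 0.3},
  {"dx": -0.006, "dy": 0, "dz": 0, "yaw": 0, "hand": 0.3},
  {"dx": -0.006, "dy": 0, "dz": 0, "yaw": 0, "hand": 0.3},
  {"dx": -0.006, "dy": 0, "dz": 0, "yaw": 0, "hand": 0.3},
])

```text
t: 8.85
ee_pos: [0.5492, 0.0737, 0.2007]
eef_rot: [3.141, -0.0, 2.951]
ft_force: [0.1, 0.3, -0.5]
finger_gap: 0.0454
grasp_force: 26.1
```

Request:
carry_out([
  {"dx": -0.003, "dy": 0, "dz": 0, "yaw": 0, "hand": 0.3},
  {"dx": -0.006, "dy": 0, "dz": 0, "yaw": 0, "hand": 0.3},
  {"dx": -0.006, "dy": 0, "dz": 0, "yaw": 0, "hand": 0.3},
  {"dx": -0.006, "dy": 0, "dz": 0, "yaw": 0, "hand": 0.3},
  {"dx": -0.006, "dy": 0, "dz": 0, "yaw": 0, "hand": 0.3},
])

```text
t: 9.35
ee_pos: [0.5504, 0.0735, 0.2007]
eef_rot: [3.142, -0.0, 2.951]
ft_force: [-0.3, -0.2, -0.6]
finger_gap: 0.0451
grasp_force: 26.1
```

Request:
carry_out([
  {"dx": -0.003, "dy": 0, "dz": 0, "yaw": 0, "hand": 0.3},
  {"dx": -0.006, "dy": 0, "dz": 0, "yaw": 0, "hand": 0.3},
  {"dx": -0.006, "dy": 0, "dz": 0, "yaw": 0, "hand": 0.3},
  {"dx": -0.006, "dy": 0, "dz": 0, "yaw": 0, "hand": 0.3},
  {"dx": -0.006, "dy": 0, "dz": 0, "yaw": 0, "hand": 0.3},
])

```text
t: 9.85
ee_pos: [0.5516, 0.0733, 0.2007]
eef_rot: [3.142, -0.0, 2.951]
ft_force: [-0.3, -0.1, -0.7]
finger_gap: 0.0451
grasp_force: 26.1
```

Request:
carry_out([
  {"dx": -0.003, "dy": 0, "dz": 0, "yaw": 0, "hand": 0.3},
  {"dx": -0.006, "dy": 0, "dz": 0, "yaw": 0, "hand": 0.3},
  {"dx": -0.006, "dy": 0, "dz": 0, "yaw": 0, "hand": 0.3},
  {"dx": -0.006, "dy": 0, "dz": 0, "yaw": 0, "hand": 0.3},
  {"dx": -0.006, "dy": 0, "dz": 0, "yaw": 0, "hand": 0.3},
])

```text
t: 10.35
ee_pos: [0.5526, 0.0731, 0.2006]
eef_rot: [-3.142, -0.001, 2.952]
ft_force: [-0.5, -0.3, -0.7]
finger_gap: 0.0452
grasp_force: 26.0
```

Request:
carry_out([
  {"dx": -0.002, "dy": 0, "dz": 0, "yaw": 0, "hand": 0.3},
  {"dx": -0.004, "dy": 0, "dz": 0, "yaw": 0, "hand": 0.3},
  {"dx": -0.004, "dy": 0, "dz": 0, "yaw": 0, "hand": 0.3},
  {"dx": -0.004, "dy": 0, "dz": 0, "yaw": 0, "hand": 0.3},
  {"dx": -0.004, "dy": 0, "dz": 0, "yaw": 0, "hand": 0.3},
])

```text
t: 10.85
ee_pos: [0.5532, 0.0729, 0.2005]
eef_rot: [-3.141, -0.001, 2.952]
ft_force: [-3.4, 1.1, -0.4]
finger_gap: 0.0453
grasp_force: 26.0
```

Force is now about 3.4 N along the channel, so the pin bears on the stop. I lower the last millimetre and let go.

Request:
carry_out([
  {"dx": 0, "dy": 0, "dz": 0.005, "yaw": 0, "hand": 0.3},
  {"dx": 0, "dy": 0, "dz": 0.005, "yaw": 0, "hand": 0.3},
  {"dx": 0, "dy": 0, "dz": 0.005, "yaw": 0, "hand": 0.9},
  {"dx": 0, "dy": 0, "dz": 0.005, "yaw": 0, "hand": 0.9},
  {"dx": 0, "dy": 0, "dz": 0.005, "yaw": 0, "hand": 0.9},
])

```text
t: 11.35
ee_pos: [0.5544, 0.0727, 0.2002]
eef_rot: [3.141, 0.003, 2.951]
ft_force: [-0.9, 0.4, -0.1]
finger_gap: 0.0768
grasp_force: 0.0
```

Run:
```python
from h import *
s=get_state();print(s["t"],s["ee_pos"].round(4),s["eef_rot"].round(4),s["ft_force"].round(2),s["finger_gap"],hold(s["ee_pos"]).round(1))
q,d=snapshot("scene");cv2.imwrite("pics/c7.png",cv2.resize(q[170:245,290:390],None,fx=8,fy=8,interpolation=2))
```

```text
11.35 [0.5544 0.0727 0.2002] [3.1410e+00 2.6000e-03 2.9511e+00] [-0.86  0.4  -0.11] 0.07680602605901517 [[-74.9   4.6]]
```

View pics/c7.png

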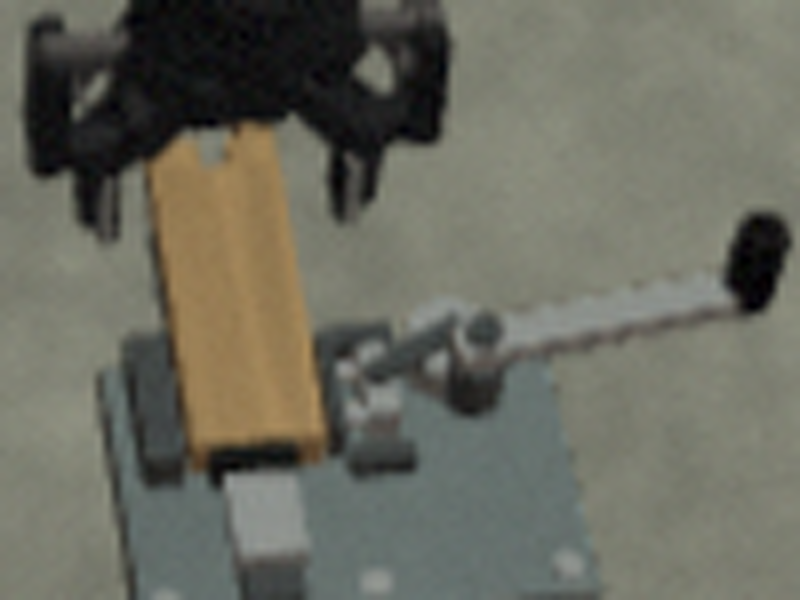

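The pin is home against the dark stop face at (255,455) and free of both fingers. The lever is still open, with the knob at (758,260). I rise, turn and go behind the knob.

Request:
carry_out([
  {"dx": 0, "dy": 0, "dz": -0.02, "yaw": 0, "hand": 1},
  {"dx": 0, "dy": 0, "dz": -0.15, "yaw": 0, "hand": 1},
  {"dx": 0, "dy": 0, "dz": -0.35, "yaw": 0, "hand": 1},
  {"dx": 0, "dy": 0, "dz": -0.5, "yaw": 0, "hand": 1},
  {"dx": 0, "dy": 0, "dz": -0.5, "yaw": 0, "hand": 1},
])

```text
t: 11.9
ee_pos: [0.5553, 0.0728, 0.3045]
eef_rot: [3.138, 0.009, 2.951]
ft_force: [0.5, -0.4, 0.0]
finger_gap: 0.0852
grasp_force: 0.0
```

Request:
carry_out([
  {"dx": -0.09, "dy": 0.17, "dz": 0, "yaw": 0.18, "hand": 0.5},
  {"dx": -0.18, "dy": 0.35, "dz": 0, "yaw": 0.36, "hand": 0},
  {"dx": -0.27, "dy": 0.53, "dz": 0, "yaw": 0.54, "hand": 0},
  {"dx": -0.36, "dy": 0.7, "dz": 0, "yaw": 0.72, "hand": 0},
  {"dx": -0.458, "dy": 0.877, "dz": 0, "yaw": 0.91, "hand": 0},
])

```text
t: 12.4
ee_pos: [0.6772, 0.2291, 0.299]
eef_rot: [-3.141, -0.0, 2.231]
ft_force: [1.6, 0.6, -0.3]
finger_gap: 0.0121
grasp_force: 0.0
```

Request:
carry_out([
  {"dx": 0, "dy": 0, "dz": 0, "yaw": 0.18, "hand": 0},
  {"dx": 0, "dy": 0, "dz": 0, "yaw": 0.36, "hand": 0},
  {"dx": 0, "dy": 0, "dz": 0, "yaw": 0.54, "hand": 0},
  {"dx": 0, "dy": 0, "dz": 0, "yaw": 0.72, "hand": 0},
  {"dx": 0, "dy": 0, "dz": 0, "yaw": 0.91, "hand": 0},
])

```text
t: 12.9
ee_pos: [0.6765, 0.2278, 0.2988]
eef_rot: [-3.141, 0.001, 1.516]
ft_force: [0.2, 0.4, -0.7]
finger_gap: 0.0002
grasp_force: 0.0
```

Request:
carry_out([
  {"dx": 0, "dy": 0, "dz": 0, "yaw": 0, "hand": 0},
  {"dx": 0, "dy": 0, "dz": 0, "yaw": 0, "hand": 0},
  {"dx": 0, "dy": 0, "dz": 0, "yaw": 0, "hand": 0},
  {"dx": 0, "dy": 0, "dz": 0, "yaw": 0, "hand": 0},
  {"dx": 0, "dy": 0, "dz": 0, "yaw": 0, "hand": 0},
])

```text
t: 13.4
ee_pos: [0.6767, 0.2276, 0.2998]
eef_rot: [3.142, -0.0, 1.522]
ft_force: [0.5, -0.7, -0.2]
finger_gap: 0.0002
grasp_force: 0.0
```

Run:
```python
from h import *
s=get_state();print(s["t"],s["ee_pos"].round(4),s["eef_rot"].round(4),s["ft_force"].round(2),s["qpos"].round(2),hold(s["ee_pos"]).round(1))
o=np.zeros((420,800,3),np.uint8)
p,d=snapshot("top");o[:,:400]=cv2.resize(p[150:255,160:260],None,fx=4,fy=4,interpolation=2)
q,d=snapshot("scene");o[:,400:]=cv2.resize(q[150:255,310:410],None,fx=4,fy=4,interpolation=2)
cv2.imwrite("pics/c8.png",o)
```

```text
13.4 [0.6767 0.2276 0.2998] [ 3.1416e+00 -4.0000e-04  1.5225e+00] [ 0.46 -0.72 -0.24] [-0.74  0.68  0.56  1.56 -0.4   1.03 -0.12] [[ 15.9 179.9]]
```

View pics/c8.png

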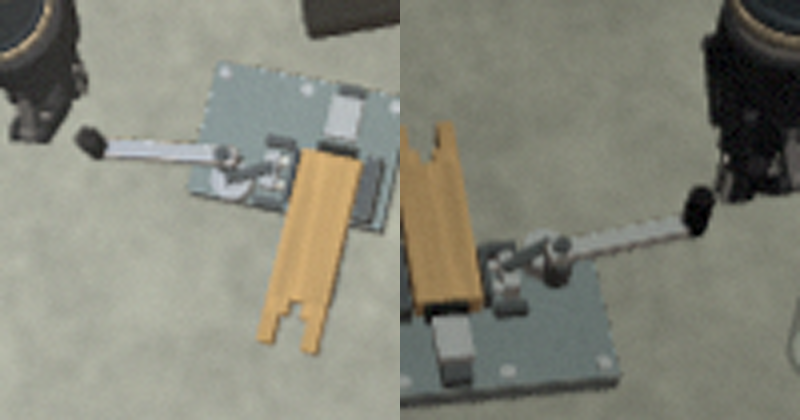

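The view shows the closed fingers beyond the knob (top crop: tips (35,135), knob (92,142)), and the pin still home at (330,150). I back off a little more and descend beside the knob.

Request:
carry_out([
  {"dx": 0, "dy": 0.02, "dz": 0.08, "yaw": 0, "hand": 0},
  {"dx": 0, "dy": 0.02, "dz": 0.16, "yaw": 0, "hand": 0},
  {"dx": 0, "dy": 0.02, "dz": 0.18, "yaw": 0, "hand": 0},
  {"dx": 0, "dy": 0.02, "dz": 0.195, "yaw": 0, "hand": 0},
  {"dx": 0, "dy": 0.02, "dz": 0.21, "yaw": 0, "hand": 0},
])

```text
t: 14.0
ee_pos: [0.6807, 0.2276, 0.2573]
eef_rot: [-3.142, 0.0, 1.522]
ft_force: [-0.1, 0.0, -0.8]
finger_gap: -0.0001
grasp_force: 0.0
```

Request:
carry_out([
  {"dx": 0, "dy": 0, "dz": 0.005, "yaw": 0, "hand": 0},
  {"dx": 0, "dy": 0, "dz": 0.01, "yaw": 0, "hand": 0},
  {"dx": 0, "dy": 0, "dz": 0.01, "yaw": 0, "hand": 0},
  {"dx": 0, "dy": 0, "dz": 0.01, "yaw": 0, "hand": 0},
  {"dx": 0, "dy": 0, "dz": 0.01, "yaw": 0, "hand": 0},
])

```text
t: 14.5
ee_pos: [0.6807, 0.2276, 0.256]
eef_rot: [3.141, -0.0, 1.522]
ft_force: [0.0, 0.2, -0.7]
finger_gap: -0.0002
grasp_force: 0.0
```

Request:
carry_out([
  {"dx": 0, "dy": 0, "dz": 0.03, "yaw": 0, "hand": 0},
  {"dx": 0, "dy": 0, "dz": 0.06, "yaw": 0, "hand": 0},
  {"dx": 0, "dy": 0, "dz": 0.095, "yaw": 0, "hand": 0},
  {"dx": 0, "dy": 0, "dz": 0.095, "yaw": 0, "hand": 0},
  {"dx": 0, "dy": 0, "dz": 0.095, "yaw": 0, "hand": 0},
])

```text
t: 15.0
ee_pos: [0.6806, 0.2276, 0.2362]
eef_rot: [-3.141, 0.0, 1.522]
ft_force: [-0.6, -0.1, -0.6]
finger_gap: 0.0001
grasp_force: 0.0
```

```bash
cat >> h.py <<'E'
def pose(th,d=.021,P=np.array([0,.082]),r=.095):
    u=np.array([-np.sin(th),np.cos(th)]);t=np.array([-np.cos(th),-np.sin(th)]);q=P+r*u-d*t
    R=np.array([[np.cos(th0),-np.sin(th0)],[np.sin(th0),np.cos(th0)]])
    return np.r_[t0+R@q,1.522+th-.14]
def rows(p0,ths,**k):
    c,s=np.cos(p0[2]),np.sin(p0[2])
    for th in ths:
        e=pose(th,**k)-p0;print(round(th,3),"dx %.3f dy %.3f yaw %.3f"%((c*e[0]+s*e[1])/.2,(s*e[0]-c*e[1])/.2,-e[2]/(np.pi/4)))
E
python3 - <<'E'
from h import *
s=get_state();print(s["ee_pos"].round(4),s["ft_force"].round(2),s["eef_rot"][2])
p=np.r_[s["ee_pos"][:2],s["eef_rot"][2]];rows(p,[.14,.17,.21,.25,.29])
for a in(.29,.44,.59,.74,.89,1.04,1.19,1.34):
    print();rows(pose(a),a+.03*np.arange(1,6))
E
```

```text
[0.6806 0.2276 0.2362] [-0.58 -0.08 -0.62] 1.5219935191335012
0.14 dx 0.001 dy -0.061 yaw -0.000
0.17 dx 0.004 dy -0.075 yaw -0.038
0.21 dx 0.007 dy -0.094 yaw -0.089
0.25 dx 0.009 dy -0.114 yaw -0.140
0.29 dx 0.011 dy -0.133 yaw -0.191

0.32 dx 0.003 dy -0.014 yaw -0.038
0.35 dx 0.005 dy -0.029 yaw -0.076
0.38 dx 0.008 dy -0.043 yaw -0.115
0.41 dx 0.009 dy -0.058 yaw -0.153
0.44 dx 0.010 dy -0.072 yaw -0.191

0.47 dx 0.003 dy -0.014 yaw -0.038
0.5 dx 0.005 dy -0.029 yaw -0.076
0.53 dx 0.008 dy -0.043 yaw -0.115
0.56 dx 0.009 dy -0.058 yaw -0.153
0.59 dx 0.010 dy -0.072 yaw -0.191

0.62 dx 0.003 dy -0.014 yaw -0.038
0.65 dx 0.005 dy -0.029 yaw -0.076
0.68 dx 0.008 dy -0.043 yaw -0.115
0.71 dx 0.009 dy -0.058 yaw -0.153
0.74 dx 0.010 dy -0.072 yaw -0.191

0.77 dx 0.003 dy -0.014 yaw -0.038
0.8 dx 0.005 dy -0.029 yaw -0.076
0.83 dx 0.008 dy -0.043 yaw -0.115
0.86 dx 0.009 dy -0.058 yaw -0.153
0.89 dx 0.010 dy -0.072 yaw -0.191

0.92 dx 0.003 dy -0.014 yaw -0.038
0.95 dx 0.005 dy -0.029 yaw -0.076
0.98 dx 0.008 dy -0.043 yaw -0.115
1.01 dx 0.009 dy -0.058 yaw -0.153
1.04 dx 0.010 dy -0.072 yaw -0.191

1.07 dx 0.003 dy -0.014 yaw -0.038
1.1 dx 0.005 dy -0.029 yaw -0.076
1.13 dx 0.008 dy -0.043 yaw -0.115
1.16 dx 0.009 dy -0.058 yaw -0.153
1.19 dx 0.010 dy -0.072 yaw -0.191

1.22 dx 0.003 dy -0.014 yaw -0.038
1.25 dx 0.005 dy -0.029 yaw -0.076
1.28 dx 0.008 dy -0.043 yaw -0.115
1.31 dx 0.009 dy -0.058 yaw -0.153
1.34 dx 0.010 dy -0.072 yaw -0.191

1.37 dx 0.003 dy -0.014 yaw -0.038
1.4 dx 0.005 dy -0.029 yaw -0.076
1.43 dx 0.008 dy -0.043 yaw -0.115
1.46 dx 0.009 dy -0.058 yaw -0.153
1.49 dx 0.010 dy -0.072 yaw -0.191
```

Request:
carry_out([
  {"dx": 0, "dy": -0.03, "dz": 0, "yaw": 0, "hand": 0},
  {"dx": 0.002, "dy": -0.06, "dz": 0, "yaw": 0, "hand": 0},
  {"dx": 0.006, "dy": -0.09, "dz": 0, "yaw": -0.08, "hand": 0},
  {"dx": 0.009, "dy": -0.114, "dz": 0, "yaw": -0.14, "hand": 0},
  {"dx": 0.011, "dy": -0.133, "dz": 0, "yaw": -0.191, "hand": 0},
])

```text
t: 15.5
ee_pos: [0.6537, 0.2313, 0.2371]
eef_rot: [3.14, -0.0, 1.674]
ft_force: [1.4, -0.3, -0.5]
finger_gap: 0.0
grasp_force: 0.6
```

Request:
carry_out([
  {"dx": 0.003, "dy": -0.014, "dz": 0, "yaw": -0.038, "hand": 0},
  {"dx": 0.005, "dy": -0.029, "dz": 0, "yaw": -0.076, "hand": 0},
  {"dx": 0.008, "dy": -0.043, "dz": 0, "yaw": -0.115, "hand": 0},
  {"dx": 0.009, "dy": -0.058, "dz": 0, "yaw": -0.153, "hand": 0},
  {"dx": 0.01, "dy": -0.072, "dz": 0, "yaw": -0.191, "hand": 0},
])

```text
t: 16.0
ee_pos: [0.6395, 0.2319, 0.237]
eef_rot: [3.141, -0.0, 1.824]
ft_force: [2.4, 1.5, -0.1]
finger_gap: 0.0
grasp_force: 0.9
```

```bash
cat >> h.py <<'E'
def knob():
    s=get_state();print(s["t"],hold(s["ee_pos"]).round(1),s["eef_rot"][2].round(3),s["ft_force"].round(1),s["torque"].round(2))
    for n in("top","scene"):
        p,d=snapshot(n);W=cloud(n,d);h=hold(W.reshape(-1,3)).reshape(420,560,2);z=W[...,2]
        r=np.hypot(h[...,0],h[...,1]-82);g=p.astype(int);m=(g.min(-1)>110)&(np.abs(z-.058)<.006)&(r>30)&(r<85)&(np.ptp(g,axis=-1)<40)
        v,u=np.nonzero(m);H=hold(ray(n,np.c_[u,v],.058)) if len(u) else np.zeros((1,2))
        a=np.arctan2(-H[:,0],H[:,1]-82);print(n,len(u),"lever angle",np.median(a).round(3))
E
python3 -c "from h import *;knob()"
```

```text
16.0 [[-21.4 177.1]] 1.824 [ 2.4  1.5 -0.1] [ 0.2  -0.32 -0.04]
top 90 lever angle 0.466
scene 90 lever angle 0.468
```

Request:
carry_out([
  {"dx": 0.003, "dy": -0.014, "dz": 0, "yaw": -0.038, "hand": 0},
  {"dx": 0.005, "dy": -0.029, "dz": 0, "yaw": -0.076, "hand": 0},
  {"dx": 0.008, "dy": -0.043, "dz": 0, "yaw": -0.115, "hand": 0},
  {"dx": 0.009, "dy": -0.058, "dz": 0, "yaw": -0.153, "hand": 0},
  {"dx": 0.01, "dy": -0.072, "dz": 0, "yaw": -0.191, "hand": 0},
])

```text
t: 16.6
ee_pos: [0.6252, 0.2305, 0.2369]
eef_rot: [3.14, -0.0, 1.975]
ft_force: [3.4, 2.8, -0.4]
finger_gap: -0.0001
grasp_force: 2.2
```

Request:
carry_out([
  {"dx": 0.003, "dy": -0.014, "dz": 0, "yaw": -0.038, "hand": 0},
  {"dx": 0.005, "dy": -0.029, "dz": 0, "yaw": -0.076, "hand": 0},
  {"dx": 0.008, "dy": -0.043, "dz": 0, "yaw": -0.115, "hand": 0},
  {"dx": 0.009, "dy": -0.058, "dz": 0, "yaw": -0.153, "hand": 0},
  {"dx": 0.01, "dy": -0.072, "dz": 0, "yaw": -0.191, "hand": 0},
])

```text
t: 17.1
ee_pos: [0.6111, 0.227, 0.2368]
eef_rot: [3.14, -0.001, 2.125]
ft_force: [4.5, 4.7, -1.0]
finger_gap: -0.0003
grasp_force: 2.9
```

```bash
python3 -c "from h import *;knob()"
```

```text
17.1 [[-48.4 166.9]] 2.125 [ 4.5  4.7 -1. ] [ 0.88 -0.89 -0.02]
top 88 lever angle 0.749
scene 84 lever angle 0.764
```

Request:
carry_out([
  {"dx": 0.003, "dy": -0.014, "dz": 0, "yaw": -0.038, "hand": 0},
  {"dx": 0.005, "dy": -0.029, "dz": 0, "yaw": -0.076, "hand": 0},
  {"dx": 0.008, "dy": -0.043, "dz": 0, "yaw": -0.115, "hand": 0},
  {"dx": 0.009, "dy": -0.058, "dz": 0, "yaw": -0.153, "hand": 0},
  {"dx": 0.01, "dy": -0.072, "dz": 0, "yaw": -0.191, "hand": 0},
])

```text
t: 17.7
ee_pos: [0.5977, 0.2215, 0.2368]
eef_rot: [3.14, -0.001, 2.275]
ft_force: [3.3, 4.4, -0.5]
finger_gap: 0.0002
grasp_force: 2.9
```

Request:
carry_out([
  {"dx": 0.003, "dy": -0.014, "dz": 0, "yaw": -0.038, "hand": 0},
  {"dx": 0.005, "dy": -0.029, "dz": 0, "yaw": -0.076, "hand": 0},
  {"dx": 0.008, "dy": -0.043, "dz": 0, "yaw": -0.115, "hand": 0},
  {"dx": 0.009, "dy": -0.058, "dz": 0, "yaw": -0.153, "hand": 0},
  {"dx": 0.01, "dy": -0.072, "dz": 0, "yaw": -0.191, "hand": 0},
])

```text
t: 18.2
ee_pos: [0.5849, 0.2137, 0.2367]
eef_rot: [3.141, -0.002, 2.426]
ft_force: [2.6, 4.3, 0.4]
finger_gap: -0.0001
grasp_force: 2.3
```

```bash
python3 -c "from h import *;knob()"
```

```text
18.2 [[-71.6 148.8]] 2.426 [2.6 4.3 0.4] [ 0.93 -0.37 -0.05]
top 92 lever angle 1.054
scene 76 lever angle 1.08
```

Request:
carry_out([
  {"dx": 0.003, "dy": -0.014, "dz": 0, "yaw": -0.038, "hand": 0},
  {"dx": 0.005, "dy": -0.029, "dz": 0, "yaw": -0.076, "hand": 0},
  {"dx": 0.008, "dy": -0.043, "dz": 0, "yaw": -0.115, "hand": 0},
  {"dx": 0.009, "dy": -0.058, "dz": 0, "yaw": -0.153, "hand": 0},
  {"dx": 0.01, "dy": -0.072, "dz": 0, "yaw": -0.191, "hand": 0},
])

```text
t: 18.8
ee_pos: [0.5741, 0.2024, 0.2364]
eef_rot: [-3.14, -0.0, 2.574]
ft_force: [0.3, 2.1, 0.2]
finger_gap: 0.0004
grasp_force: 1.0
```

Request:
carry_out([
  {"dx": 0.003, "dy": -0.014, "dz": 0, "yaw": -0.038, "hand": 0},
  {"dx": 0.005, "dy": -0.029, "dz": 0, "yaw": -0.076, "hand": 0},
  {"dx": 0.007, "dy": -0.038, "dz": 0, "yaw": -0.1, "hand": 0},
  {"dx": 0.008, "dy": -0.043, "dz": 0, "yaw": -0.115, "hand": 0},
  {"dx": 0.008, "dy": -0.043, "dz": 0, "yaw": -0.115, "hand": 0},
])

```text
t: 19.3
ee_pos: [0.5686, 0.196, 0.2366]
eef_rot: [-3.141, 0.0, 2.662]
ft_force: [-0.3, -0.3, 0.6]
finger_gap: -0.0002
grasp_force: 0.0
```

```bash
python3 -c "from h import *;knob()"
```

```text
19.3 [[-84.3 128.3]] 2.662 [-0.3 -0.3  0.6] [-0.02 -0.04 -0.01]
top 81 lever angle 1.319
scene 77 lever angle 1.327
```

Request:
carry_out([
  {"dx": 0, "dy": 0, "dz": 0, "yaw": 0, "hand": 0},
  {"dx": 0, "dy": 0, "dz": 0, "yaw": 0, "hand": 0},
  {"dx": 0, "dy": 0, "dz": 0, "yaw": 0, "hand": 0},
  {"dx": 0, "dy": 0, "dz": 0, "yaw": 0, "hand": 0},
  {"dx": 0, "dy": 0, "dz": 0, "yaw": 0, "hand": 0},
])

```text
t: 19.9
ee_pos: [0.5686, 0.1967, 0.2367]
eef_rot: [3.142, -0.0, 2.662]
ft_force: [0.2, -0.0, -0.4]
finger_gap: 0.0003
grasp_force: 0.0
```

```bash
python3 -c "from h import *;knob()"
```

```text
19.9 [[-84.5 129.1]] 2.662 [ 0.2 -0.  -0.4] [-0.02  0.01  0.01]
top 80 lever angle 1.314
scene 75 lever angle 1.329
```

```bash
cat >> h.py <<'E'
def lever():
    for n in("top","scene"):
        p,d=snapshot(n);W=cloud(n,d);h=hold(W.reshape(-1,3)).reshape(420,560,2);z=W[...,2]
        r=np.hypot(h[...,0],h[...,1]-82);g=p.astype(int)
        m=(g.min(-1)>110)&(np.abs(z-.058)<.008)&(r<110)&(np.ptp(g,axis=-1)<40)&(h[...,0]<-15)
        v,u=np.nonzero(m);H=hold(ray(n,np.c_[u,v],.058))
        for a in range(-100,-15,12):
            q=H[(H[:,0]>=a)&(H[:,0]<a+12)]
            if len(q):print(n,a+6,len(q),q[:,1].min().round(1),np.median(q[:,1]).round(1),q[:,1].max().round(1))
        m=(g.max(-1)<60)&(z>.07)&(z<.092)&(r<130);q=h[m];print("dark",m.sum(),np.median(q,0).round(1) if len(q) else "")
E
python3 -c "from h import *;lever()"
```

```text
top -70 21 92.8 100.0 108.0
top -58 21 89.8 97.0 104.3
top -46 22 84.6 92.9 101.3
top -34 21 83.0 90.3 98.3
top -22 21 80.0 87.2 94.6
top -10 1 81.4 81.4 81.4
dark 1 [-95.5 127.9]
scene -82 8 98.0 102.5 107.0
scene -70 16 92.7 99.2 105.6
scene -58 18 90.8 97.2 103.7
scene -46 17 85.6 92.3 98.3
scene -34 17 83.1 89.7 96.4
scene -22 16 81.2 87.5 93.9
scene -10 1 80.6 80.6 80.6
dark 73 [-83.5 110.1]
```

The bar still stands at about 1.31 rad, near centre and not yet snapped. I push a little further.

Request:
carry_out([
  {"dx": 0.002, "dy": -0.014, "dz": 0, "yaw": -0.038, "hand": 0},
  {"dx": 0.004, "dy": -0.029, "dz": 0, "yaw": -0.076, "hand": 0},
  {"dx": 0.005, "dy": -0.036, "dz": 0, "yaw": -0.095, "hand": 0},
  {"dx": 0.005, "dy": -0.036, "dz": 0, "yaw": -0.095, "hand": 0},
  {"dx": 0.005, "dy": -0.036, "dz": 0, "yaw": -0.095, "hand": 0},
])

```text
t: 20.6
ee_pos: [0.5644, 0.1907, 0.2367]
eef_rot: [3.141, -0.0, 2.737]
ft_force: [0.3, -0.4, -0.8]
finger_gap: -0.0001
grasp_force: 0.0
```

```bash
python3 -c "from h import *;knob();lever()" | grep -v " -10 "
```

```text
20.6 [[-87.4 122.3]] 2.737 [ 0.3 -0.4 -0.8] [0.02 0.01 0.04]
top 77 lever angle 1.562
scene 74 lever angle 1.583
top -94 1 79.3 79.3 79.3
top -82 9 74.9 79.1 82.0
top -70 20 75.4 82.3 89.9
top -58 20 74.6 82.9 89.8
top -46 21 74.4 81.6 89.0
top -34 20 74.3 81.6 88.9
top -22 21 74.2 81.5 88.7
dark 7 [-95.9  76. ]
scene -82 15 76.0 81.5 88.3
scene -70 17 76.3 82.4 87.9
scene -58 14 75.7 80.8 86.6
scene -46 18 75.3 81.7 87.4
scene -34 18 75.0 80.7 87.0
scene -22 14 75.9 81.5 86.6
dark 73 [-86.9  86.9]
```

Snapped over to 1.55. Retreating.

Request:
carry_out([
  {"dx": 0, "dy": 0.05, "dz": 0, "yaw": 0, "hand": 0},
  {"dx": 0, "dy": 0.1, "dz": -0.05, "yaw": 0, "hand": 0},
  {"dx": 0, "dy": 0.1, "dz": -0.3, "yaw": 0, "hand": 0},
  {"dx": 0, "dy": 0.1, "dz": -0.55, "yaw": 0, "hand": 0},
  {"dx": 0, "dy": 0.1, "dz": -0.8, "yaw": 0, "hand": 0},
])

```text
t: 21.3
ee_pos: [0.5723, 0.2103, 0.3993]
eef_rot: [3.141, 0.0, 2.738]
ft_force: [1.5, -0.7, 0.1]
finger_gap: 0.0002
grasp_force: 0.0
```

Request:
carry_out([
  {"dx": 0, "dy": 0.2, "dz": 0, "yaw": 0, "hand": 0},
  {"dx": 0, "dy": 0.4, "dz": 0, "yaw": 0, "hand": 0},
  {"dx": 0, "dy": 0.6, "dz": 0, "yaw": 0, "hand": 0},
  {"dx": 0, "dy": 0.6, "dz": 0, "yaw": 0, "hand": 0},
  {"dx": 0, "dy": 0.6, "dz": 0, "yaw": 0, "hand": 0},
])

```text
t: 21.8
ee_pos: [0.6192, 0.3215, 0.3967]
eef_rot: [-3.141, -0.0, 2.74]
ft_force: [-0.6, -0.9, 0.0]
finger_gap: 0.0001
grasp_force: 0.0
```

Run:
```python
from h import *
knob()
for n,box in(("top",(200,150,80,120)),("scene",(280,150,70,80))):
    p,d=snapshot(n);hsv=cv2.cvtColor(p,cv2.COLOR_BGR2HSV);m=((hsv[...,1]>80)&(hsv[...,0]<25)&(hsv[...,2]>90)).astype(np.uint8)
    x,y,w,h=box;M=np.zeros_like(m);M[y:y+h,x:x+w]=m[y:y+h,x:x+w];k,l,st,_=cv2.connectedComponentsWithStats(M);i=1+st[1:,4].argmax();v,u=np.nonzero(l==i)
    H=hold(ray(n,np.c_[u,v],.038));c,s,a=cv2.minAreaRect(H.astype(np.float32));print(n,np.round(c,1),np.round(s,1),round(a,1),H.max(0).round(1))
```

```text
21.8 [[-58.4 261.2]] 2.74 [-0.6 -0.9  0. ] [-0.04  0.03 -0.01]
top 87 lever angle 1.57
scene 72 lever angle 1.576
top [-54.4   0.5] [151.2  46.8] 0.1 [21.2 23.9]
scene [-48.6  -0.4] [ 46.9 156.1] 89.8 [29.5 23.1]
```

The pin is square to the holder (within 0.2°) and centred, its tail is where the stop was felt, and the lever is over centre. Handing in.

```bash
python3 -c "from rig import *;print(sign_off())"
```

```text
the job is handed in; nothing more can be done
None
```

The job is handed in, with no verdict returned: the pin sits home against the stop and square in the holder, the lever has snapped over to its end at about 1.55 rad, and the arm is clear of everything; clamping force and bystander positions were not measured.

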